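# Start the stirred dosing run

### The job

Start the dosing run: with a fingertip, gently press the key on top of the stirrer fully down, then the key of the dosing pump, then the key of the data recorder, in that order. The keys stay down by themselves; let the three units stand where they are, without gripping, pushing or lifting them, and leave the beaker on the stirrer and everything else on the bench undisturbed.

Things in the scene. Friction and masses are not known exactly. Their poses are not given: they have to be found in the camera images.
- stirrer: a magnetic stirrer: a low white box 170 (x) x 100 (y) x 48 mm high with a round metal plate (90 mm across, top 56 mm above the bench) on its back half, a clear beaker standing on the plate, and a round key on the front half of its top; it stands loose on the bench on rubber feet. Origin at the centre of its underside, z up, -x to its front; its key is centred 55 mm in front of the origin.
- stirrer_key_top (a point): centre of the top face of the stirrer's key (round, 24 mm across, grey). At the start it stands 13 mm proud of the unit's top, 61 mm above the bench.
- stirrer_key (a joint): how far the stirrer's key is pressed down, m: 0 up, 0.010 fully down. It moves straight down against about 3 N, stops hard at the bottom (3 mm still proud) and stays where it is left: nothing brings it up again.
- pump: a dosing pump: the tallest of the three units, a white box 120 (x) x 110 (y) x 80 mm high with a round grey pump head standing 30 mm out of its front face and a square key on its top; it stands loose on the bench on rubber feet. Origin at the centre of its underside, z up, -x to its front; its key is centred 25 mm in front of the origin.
- pump_key_top (a point): centre of the top face of the pump's key (square, 24 x 24 mm, grey). At the start it stands 13 mm proud of the unit's top, 93 mm above the bench.
- pump_key (a joint): how far the pump's key is pressed down, m: 0 up, 0.010 fully down. It moves straight down against about 3 N, stops hard at the bottom (3 mm still proud) and stays where it is left: nothing brings it up again.
- recorder: a data recorder: a flat, wide white box 110 (x) x 130 (y) x 32 mm high with a tilted dark screen over its back half (up to 50 mm high) and a long bar key across the front of its top; it stands loose on the bench on rubber feet. Origin at the centre of its underside, z up, -x to its front; its key is centred 34 mm in front of the origin.
- recorder_key_top (a point): centre of the top face of the recorder's key (a bar 16 mm (x) by 50 mm (y), grey). At the start it stands 13 mm proud of the unit's top, 45 mm above the bench.
- recorder_key (a joint): how far the recorder's key is pressed down, m: 0 up, 0.010 fully down. It moves straight down against about 3 N, stops hard at the bottom (3 mm still proud) and stays where it is left: nothing brings it up again.
- beaker: Bystander: clear plastic beaker, 59 mm across, 72 mm high, standing empty and loose on the stirrer's plate; origin at the centre of its base.
- dish: Bystander: round clear dish, 64 mm across, 16 mm high, on the bench; origin at the centre of its underside.
- tube: Bystander: capped sample tube lying on the bench, 103 mm long, 20 mm thick; origin under its middle.
- bottle_tall: Bystander: white plastic bottle with blue cap, 60 mm across, 132 mm high, behind the units; origin at the centre of its base. (Beyond it to the far left a fixed bench photometer, a box 290 mm high, fills the bench at x 0.39 to 0.71 m and y over 0.49 m, close to where some arms start; a fixed shelf 0.3 m up begins at x 0.73 m).
- bottle_brown: Bystander: brown bottle with black cap, 50 mm across, 105 mm high, behind the units; origin at the centre of its base.
- meter: Bystander: hand meter lying near the front edge, 138 x 45 x 22 mm; origin at the centre of its underside.
- tape: Bystander: roll of tape lying near the front edge, 61 mm across, 18 mm high; origin at the centre of its underside.
- carton: Bystander: small white carton, 88 x 58 x 31 mm, on the right of the bench; origin at the centre of its underside.
Not all that is in view belongs to the job. What is shaped like the recorder but brown is not meant.

How it is judged (in metres and radians):
On the way, in this order (a step that is already met when the one before it is completed fails the run):
1. the stirrer's key is pressed (value of joint stirrer_key above 0.006 m), for 0.1 s.
2. the pump's key is pressed (value of joint pump_key above 0.006 m), for 0.1 s.
3. the recorder's key is pressed (value of joint recorder_key above 0.006 m), for 0.1 s.
At the end, for the whole second after the job is handed in: All three keys are down (pressed more than 6 of their 10 mm), the three units stand at rest within 20 mm of where they were, and the beaker stands upright on the stirrer's plate (value of joint each of stirrer_key, pump_key, recorder_key above 0.006 m and distance of each of stirrer, pump, recorder from where it was at the start of the episode below 0.02 m and linear speed of each of stirrer, pump, recorder below 0.02 m/s and horizontal distance between beaker and stirrer below 0.06 m and angle between beaker's own z axis and vertical below 0.2 rad and height (world z) of beaker between 0.045 and 0.065 m); the robot touches nothing.
It fails at once if a key is pressed before the one that should come first ((value of joint pump_key above 0.006 m and not (value of joint stirrer_key above 0.006 m)) or (value of joint recorder_key above 0.006 m and not (value of joint pump_key above 0.006 m))).
It fails at once if a unit is lifted (10 mm) or shoved away (20 mm) (height (world z) of any of stirrer, pump, recorder above 0.01 m or distance of any of stirrer, pump, recorder from where it was at the start of the episode above 0.02 m).
It fails at once if a unit or key is pressed roughly (over 40 N) (contact force between any of the fingers, the arm and stirrer above 40 N or contact force between any of the fingers, the arm and pump above 40 N or contact force between any of the fingers, the arm and recorder above 40 N).
It fails at once if a bystander is moved more than 25 mm (distance of any of beaker, dish, tube, bottle_tall, bottle_brown, meter, tape, carton from where it was at the start of the episode above 0.025 m).
It fails at once if the beaker is tipped (angle between beaker's own z axis and vertical above 0.4 rad).
It also fails if it takes over 53 s, if anything falls off the work surface, if the arm or the gripper's body presses on something with over 40 N, if the wrist force passes 120 N, or if a joint passes its speed limit or range.

### The arm

A 6-joint arm with a two-finger parallel gripper is mounted at the origin on a cart in front of the work surface, level with it; the furniture and walls round the work are solid. World frame = base frame: x ahead of the robot, y to its left, z up, the work surface at z = 0. Lengths are in m, angles in degrees, forces in N, time in s.
With the tool pointing down it reaches from about 0.325 to 0.925 m from the base axis. Payload 3.1 kg.
Tool frame: the origin (TCP) lies between the finger pads; the fingertips stand 11 mm ahead of it and the grasp point (between the pads) lies 8 mm behind it; z points along the fingers, x is the direction in which the jaws open and shut, and the axes are right-handed (so a half turn about z gives the same grasp; the last joint's range is limited). The gripper opens to 85 mm and grips with 20 to 120 N. Pads are 22 mm wide; open, the fingers measure 114 mm over their backs; the gripper's body (76 mm by 85 mm) begins 54 mm behind the grasp point. The pads swing forward as they close: fully open they stand 13 mm farther back than shut.
Start: joints at [-73.121, 12.427, 92.441, -0, 75.132, -6.429], TCP at [0.247, -0.574, 0.242] pointing down, gripper open.
Joint ranges: [-157.48, 157.48], [-44.54, 120.13], [17.64, 146.25], [-64.5, 244.5], [7.68, 150.69], [-147.95, 147.95]. Speed limits (degrees/s): [159.86, 159.86, 180, 180, 180, 180].

### API

Orientations are given as [roll, pitch, yaw] about the fixed x, y, z axes, in that order (R = Rz(yaw) Ry(pitch) Rx(roll)).
In Python, from bench import arm, camera, calibration, order gives the robot as it stands.
- The arm moves only by the shell command python3 -m crank 'ROWS' [FORCE]. ROWS is JSON, a list of rows, each a list of 7 numbers: the shift along the tool's x, y, z in mm, then the turn, a rotation vector about the tool's x, y, z in degrees, then the finger opening in mm, from 0 to 85.4. A call has exactly 10 rows; each row is the pose to reach, as a shift and turn from the pose commanded when the call began, along the tool's axes at that moment; what a row does not reach only later rows make up. A row lasts 1/10 s, in which the tool goes at most 50 mm and 8.59 degrees, less where a joint would pass 70% of its speed; a pose out of reach is approached as far as the arm can. A call with a gripper value outside its range is refused whole. The fingers move at their own pace and stop on an object; FORCE is the grip in N (left out, the last holds). Time passes only in rows, so rows that repeat a pose let the fingers close, or fill a call up. It gives the time, the measured TCP pose, the force and the opening at its end, in the units of the state.
- arm.sense(): the state, without advancing time (a new reading comes with each control period).
- camera(name): name is "scene" or "top" or "wrist"; returns (picture, depth): 400x640x3 uint8, blue, green, red; 400x640 float32, m along the optical axis (not along the pixel's ray), 0 where there is no reading.
- calibration(name): a dict with "intrinsics" (3x3 intrinsics, pixels), "k1" (the pictures are not rectified: a ray, as slopes to the right and down, at radius r is drawn at 1 + k1 r^2 times it, then the intrinsics apply), "rvec" (rotation vector, rad) and "tvec" (3), from world to camera coordinates, as OpenCV has them. Camera axes: x right, y down, z forward; pixel columns grow to the right and rows downward; lengths in m; the calibration is good to about 2 mm. A picture is of the moment at which its call begins: read the wrist's pose just before it. calibration takes no time and is no camera call; for the wrist camera it gives the pose at the moment of the call.
- order.finish_job(): hands the job in, once; it reports no verdict.
The state is a dict: "t": time; "joint_pos": joint angles; "qvel": joint speeds; "joint_torque": joint torques, N m; "position": TCP position; "orientation": TCP orientation; "contact_force": force on the tool from outside, world axes, zero at the start; "moment": the same for the moment, N m; "width": finger opening in m.
Only numpy, scipy, OpenCV 4.12 (cv2) and the standard library are available. Lean on these libraries where they do the work, as an engineer would, in place of code of your own. Each camera call takes 0.05 s, during which the arm holds its last target. There are 200 camera calls.

## Working session

There is one attempt and no reset: what is moved stays moved. The work goes in short steps, Python scripts to look and compute and a shell command to move; the robot and the scene stay as the last step left them, time stands still between calls to the robot, and variables do not carry over. Pictures are saved under pics/ and viewed, about 8 in all and at most 12, crops included, and the job is handed in when it is done.

```bash
mkdir -p pics
cat > h.py <<'E'
import numpy as np, cv2
from bench import arm, camera, calibration, order
def snap(n,f):
    c=calibration(n); im,d=camera(n); cv2.imwrite(f'pics/{f}.png',im); np.savez(f'pics/{f}.npz',d=d,**{k:np.array(v) for k,v in c.items()}); return im,d,c
def load(f): return np.load(f'pics/{f}.npz')
def pt(f,u,v,z=None):
    """world point of a pixel: from depth, or on the plane z"""
    c=load(f); K=c['intrinsics']; k=float(c['k1']); R=cv2.Rodrigues(c['rvec'])[0]; t=c['tvec'].ravel()
    r=cv2.undistortPoints(np.array([[[u,v]]],float),K,np.array([k,0,0,0.]))[0,0]; r=np.r_[r,1]
    o=-R.T@t; w=R.T@r
    s=(z-o[2])/w[2] if z is not None else np.median(c['d'][int(v)-1:int(v)+2,int(u)-1:int(u)+2])
    return o+s*w
E
python3 - <<'E'
from h import *
snap('scene','s1');snap('top','t1');s=arm.sense();print(s['position'],s['orientation'],s['t'],s['contact_force'],s['width'])
E
```

```text
[ 0.24710806 -0.57329963  0.24110071] [-1.79985178e+02  1.23056771e-01 -6.66943991e+01] 0.1 [-1.12673781  0.41361286  0.73067501] 0.08563969714586371
```

View pics/s1.png

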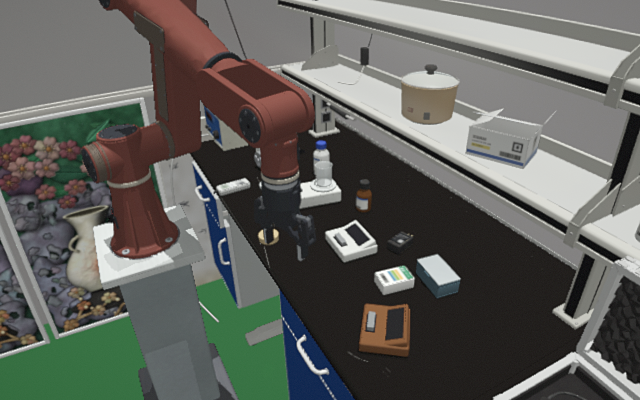

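View pics/t1.png

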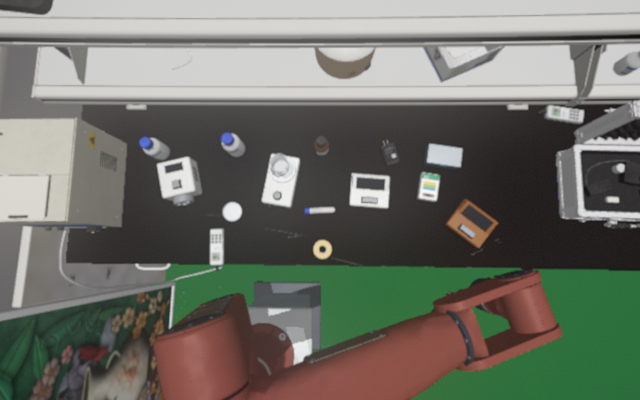

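The top view shows the pump at about (180,180), the stirrer at (281,180) with its key near (277,196), the recorder at (370,190) with its key near (369,201), and the brown decoy at (472,223). I'll enlarge the area around the units.

Run:
```python
from h import *
im=cv2.imread('pics/t1.png')[135:235,150:410]
cv2.imwrite('pics/t1c.png',cv2.resize(im,None,fx=3,fy=3,interpolation=cv2.INTER_CUBIC))
for n,u,v,z in [('pump',177,184,.093),('stir',277,196,.061),('rec',369,201,.045),('bench',330,220,0)]:
    print(n,pt('t1',u,v).round(3),pt('t1',u,v,z).round(4))
```

```text
pump [0.55  0.279 0.093] [0.5497 0.2791 0.093 ]
stir [ 0.517 -0.043  0.062] [ 0.5175 -0.0426  0.061 ]
rec [ 0.505 -0.347  0.044] [ 0.5053 -0.3473  0.045 ]
bench [ 0.445 -0.219  0.   ] [ 0.4446 -0.2187  0.    ]
```

View pics/t1c.png

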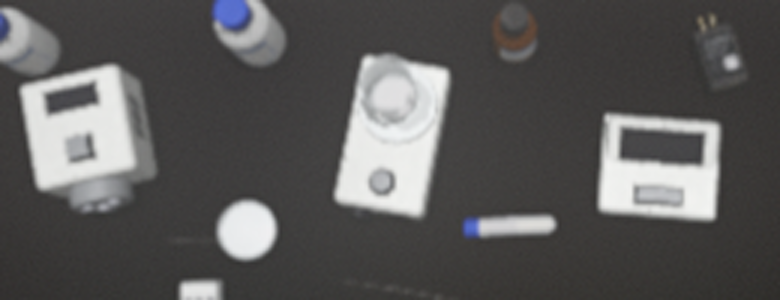

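In the enlarged crop the key tops read as pump (78,146), stirrer (381,181) and recorder (658,195). The stirrer is turned about -10°. The depth heights match the given 93, 61 and 45 mm. I'll move halfway to the stirrer at height, closing the gripper on the way.

```bash
cat >> h.py <<'E'
from scipy.spatial.transform import Rotation as Ro
def togo(p,yaw=None):
    s=arm.sense(); R=Ro.from_euler('xyz',s['orientation'],degrees=True)
    print('t',round(s['t'],2),'pos',np.round(s['position'],4),'rpy',np.round(s['orientation'],1),'F',np.round(s['contact_force'],1),'w',round(s['width'],4))
    print('shift mm',(R.inv().apply(np.array(p)-s['position'])*1e3).round(1),'tool z turn',None if yaw is None else round(s['orientation'][2]-yaw,1))
E
python3 - <<'E'
from h import *
for n,u,v,z in [('pump',78,146,.093),('stir',381,181,.061),('rec',658,195,.045)]:
    print(n,pt('t1',150+u/3-.33,135+v/3-.33,z).round(4))
togo([.519,-.043,.241],-100)
E
python3 -m crank '[[-8,-10,0,0,0,3,0],[-24,-29,0,0,0,6,0],[-42,-51,0,0,0,9,0],[-61,-74,0,0,0,13,0],[-80,-97,0,0,0,17,0],[-100,-121,0,0,0,21,0],[-120,-145,0,0,0,25,0],[-140,-169,0,0,0,29,0],[-158,-191,0,0,0,33,0],[-170,-206,0,0,0,33,0]]' 20
python3 -c "
from h import *
togo([.519,-.043,.16],-100)"
```

```text
pump [0.5519 0.2836 0.093 ]
stir [ 0.5208 -0.0414  0.061 ]
rec [ 0.5098 -0.3473  0.045 ]
t 0.1 pos [ 0.2471 -0.5733  0.2411] rpy [-1.80e+02  1.00e-01 -6.67e+01] F [-1.1  0.4  0.7] w 0.0856
shift mm [-379.5 -459.5    1. ] tool z turn 33.3
t: 1.1
position: [0.3696, -0.3343, 0.2417]
orientation: [180.0, 0.1, -99.7]
contact_force: [0.1, -0.6, 1.0]
width: -0.0002
t 1.1 pos [ 0.3696 -0.3343  0.2417] rpy [ 1.80e+02  1.00e-01 -9.97e+01] F [ 0.1 -0.6  1. ] w -0.0002
shift mm [-312.2  -98.3   82. ] tool z turn 0.3
```

```bash
python3 -m crank '[[-15,-5,0,0,0,0,0],[-45,-14,0,0,0,0,0],[-82,-26,0,0,0,0,0],[-122,-39,5,0,0,0,0],[-165,-52,15,0,0,0,0],[-208,-66,28,0,0,0,0],[-248,-79,42,0,0,0,0],[-282,-89,56,0,0,0,0],[-303,-96,66,0,0,0,0],[-313,-99,70,0,0,0,0]]'
python3 - <<'E'
from h import *
togo([.520,-.042,.090],-100)
im,d,c=snap('wrist','w1')
R=cv2.Rodrigues(np.array(c['rvec']))[0]
for p in [(.520,-.042,.061)]: print(cv2.projectPoints(np.array([p]),np.array(c['rvec'],float),np.array(c['tvec'],float),np.array(c['intrinsics'],float),np.array([c['k1'],0,0,0.]))[0])
E
```

```text
t: 2.1
position: [0.5192, -0.0425, 0.1707]
orientation: [179.8, 0.0, -99.6]
contact_force: [0.8, -0.0, 0.3]
width: -0.0001
t 2.1 pos [ 0.5192 -0.0425  0.1707] rpy [179.8   0.  -99.6] F [ 0.8 -0.   0.3] w -0.0001
shift mm [-0.6 -0.9 80.7] tool z turn 0.4
[[[313.81349792 203.42789028]]]
```

View pics/w1.png

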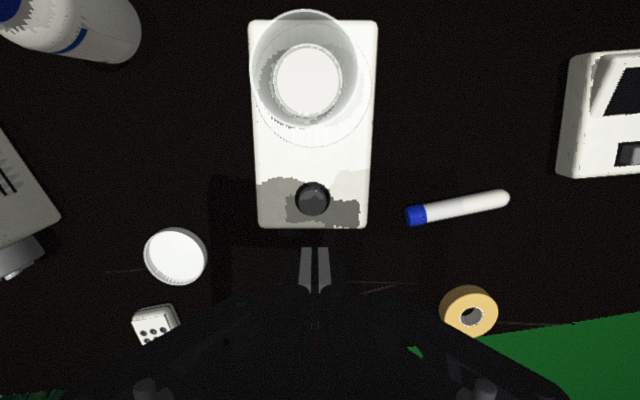

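The wrist view shows the stirrer key at (312,197), a few pixels above the predicted (314,203). The closed fingertips are at (315,250).

Run:
```python
from h import *
print(pt('w1',312,197,.061),pt('w1',312,196))
p=pt('w1',312,197,.061); togo([p[0],p[1],.082])
```

```text
[ 0.52574141 -0.04145548  0.061     ] [ 0.5265201  -0.04158722  0.06076147]
t 2.15 pos [ 0.5194 -0.0423  0.1706] rpy [ 1.799e+02  1.000e-01 -9.960e+01] F [-0.5 -0.3 -0.3] w -0.0002
shift mm [-1.8 -6.4 88.6] tool z turn None
```

```bash
python3 -m crank '[[-0.5,-1,6,0,0,0,0],[-1,-3,18,0,0,0,0],[-1.5,-5,32,0,0,0,0],[-1.5,-5,46,0,0,0,0],[-1.5,-5,60,0,0,0,0],[-1.5,-5,72,0,0,0,0],[-1.5,-5,81,0,0,0,0],[-1.5,-5,86,0,0,0,0],[-1.5,-5,88,0,0,0,0],[-1.5,-5,88,0,0,0,0]]'
python3 -m crank '[[0,0,2,0,0,0,0],[0,0,4,0,0,0,0],[0,0,6,0,0,0,0],[0,0,8,0,0,0,0],[0,0,9.5,0,0,0,0],[0,0,11,0,0,0,0],[0,0,12.5,0,0,0,0],[0,0,14,0,0,0,0],[0,0,15,0,0,0,0],[0,0,15,0,0,0,0]]'
```

```text
t: 3.15
position: [0.5249, -0.0438, 0.0843]
orientation: [-180.0, -0.0, -99.7]
contact_force: [0.2, -0.3, -0.3]
width: 0.0003
t: 4.15
position: [0.5247, -0.0438, 0.0694]
orientation: [-180.0, 0.0, -99.7]
contact_force: [0.2, -0.3, 1.2]
width: 0.0001
```

```bash
python3 -m crank '[[0,0,0.7,0,0,0,0],[0,0,1.4,0,0,0,0],[0,0,2.1,0,0,0,0],[0,0,2.8,0,0,0,0],[0,0,3.5,0,0,0,0],[0,0,4.2,0,0,0,0],[0,0,4.9,0,0,0,0],[0,0,5.5,0,0,0,0],[0,0,6,0,0,0,0],[0,0,6,0,0,0,0]]'
```

```text
t: 5.15
position: [0.5247, -0.0438, 0.0632]
orientation: [180.0, 0.0, -99.7]
contact_force: [-1.2, 0.4, 1.8]
width: -0.0
```

```bash
python3 -m crank '[[0,0,0.3,0,0,0,0],[0,0,0.6,0,0,0,0],[0,0,0.9,0,0,0,0],[0,0,1.2,0,0,0,0],[0,0,1.4,0,0,0,0],[0,0,1.6,0,0,0,0],[0,0,1.8,0,0,0,0],[0,0,2,0,0,0,0],[0,0,2,0,0,0,0],[0,0,2,0,0,0,0]]'
```

```text
t: 6.15
position: [0.5248, -0.0439, 0.062]
orientation: [180.0, -0.0, -99.7]
contact_force: [-3.3, 1.0, 7.3]
width: -0.0001
```

```bash
python3 -m crank '[[0,0,-3,0,0,0,0],[0,0,-10,0,0,0,0],[0,0,-22,0,0,0,0],[0,0,-38,0,0,0,0],[0,0,-56,0,0,0,0],[0,0,-76,0,0,0,0],[0,0,-96,0,0,0,0],[0,0,-112,0,0,0,0],[0,0,-118,0,0,0,0],[0,0,-120,0,0,0,0]]'
python3 - <<'E'
from h import *
im,d,c=snap('wrist','w2')
P=cv2.projectPoints(np.array([(.525,-.042,.051)]),np.array(c['rvec'],float),np.array(c['tvec'],float),np.array(c['intrinsics'],float),np.array([c['k1'],0,0,0.]))[0].ravel(); print(P)
for dx in range(-60,61,10): print([int(1000*pt('w2',P[0]+dx,P[1]+dy)[2]) for dy in (-20,-10,-4,0,4)])
togo([.552,.283,.170],-90)
E
```

```text
t: 7.15
position: [0.5254, -0.044, 0.1827]
orientation: [-179.9, -0.0, -99.7]
contact_force: [-0.4, 0.5, -0.3]
width: 0.0001
[312.45005293 198.28358965]
[0, 0, 0, 0, 0]
[47, 47, 47, 47, 46]
[47, 48, 47, 47, 47]
[47, 47, 47, 47, 47]
[47, 47, 47, 47, 47]
[47, 47, 49, 50, 50]
[47, 48, 51, 50, 51]
[47, 47, 49, 50, 50]
[47, 47, 47, 47, 47]
[47, 47, 47, 47, 47]
[48, 47, 47, 47, 47]
[47, 47, 47, 46, 47]
[0, 0, 0, 0, 0]
t 7.2 pos [ 0.525  -0.0439  0.182 ] rpy [-179.9   -0.   -99.7] F [-0.1 -0.5 -0.1] w -0.0001
shift mm [-326.8   28.4   12. ] tool z turn -9.7
```

The depth puts the stirrer key at 50–51 mm, so it is fully down. Next is the pump.

```bash
python3 -m crank '[[-15,1,0,0,0,0,0],[-46,4,0,0,0,-1,0],[-84,7,0,0,0,-2,0],[-126,11,0,0,0,-4,0],[-170,15,0,0,0,-6,0],[-214,19,0,0,0,-8,0],[-256,22,0,0,0,-9,0],[-292,25,0,0,0,-10,0],[-317,27,0,0,0,-10,0],[-327,28,0,0,0,-10,0]]'
python3 - <<'E'
from h import *
snap('wrist','w3'); togo([.552,.283,.12])
E
```

```text
t: 8.2
position: [0.5507, 0.2863, 0.1798]
orientation: [179.9, 0.0, -89.5]
contact_force: [0.6, -1.0, -0.8]
width: 0.0003
t 8.25 pos [0.5509 0.2863 0.1799] rpy [179.9   0.  -89.5] F [ 0.1 -0.2  1.3] w -0.0003
shift mm [ 3.4 -1.2 59.9] tool z turn None
```

View pics/w3.png

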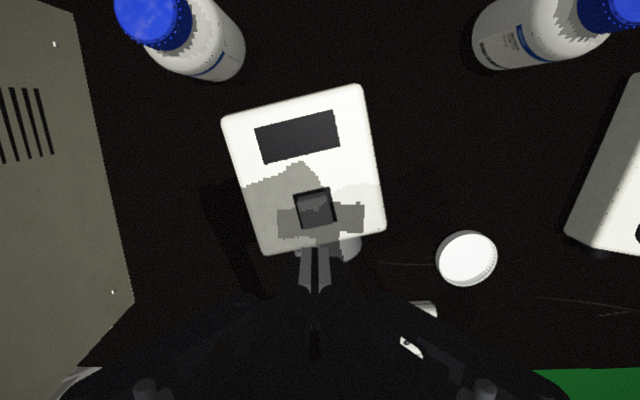

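The wrist view shows the pump key as a quad centred near (316,208).

Run:
```python
from h import *
p=pt('w3',316,207,.093);print(p,pt('w3',316,207)); togo([p[0],p[1],.112])
```

```text
[0.55602882 0.28535668 0.093     ] [0.5558388  0.28535166 0.09242974]
t 8.25 pos [0.5509 0.2863 0.1799] rpy [179.9   0.  -89.5] F [ 0.1 -0.2  1.3] w -0.0003
shift mm [ 1.1 -5.2 67.9] tool z turn None
```

```bash
python3 -m crank '[[0,-1,5,0,0,0,0],[0.5,-3,14,0,0,0,0],[1,-4.5,25,0,0,0,0],[1,-4.5,37,0,0,0,0],[1,-4.5,49,0,0,0,0],[1,-4.5,59,0,0,0,0],[1,-4.5,65,0,0,0,0],[1,-4.5,68,0,0,0,0],[1,-4.5,70,0,0,0,0],[1,-4.5,70,0,0,0,0]]'
python3 -m crank '[[0,0,1.5,0,0,0,0],[0,0,3,0,0,0,0],[0,0,4.5,0,0,0,0],[0,0,6,0,0,0,0],[0,0,7.5,0,0,0,0],[0,0,9,0,0,0,0],[0,0,10.5,0,0,0,0],[0,0,12,0,0,0,0],[0,0,13,0,0,0,0],[0,0,13,0,0,0,0]]'
```

```text
t: 9.25
position: [0.5568, 0.2824, 0.1115]
orientation: [-180.0, 0.0, -89.7]
contact_force: [0.0, -0.2, 0.4]
width: -0.0004
t: 10.25
position: [0.5567, 0.2822, 0.0982]
orientation: [-180.0, 0.0, -89.7]
contact_force: [-1.6, -0.7, 1.6]
width: 0.0
```

```bash
python3 -m crank '[[0,0,0.7,0,0,0,0],[0,0,1.4,0,0,0,0],[0,0,2.1,0,0,0,0],[0,0,2.8,0,0,0,0],[0,0,3.4,0,0,0,0],[0,0,3.8,0,0,0,0],[0,0,4.1,0,0,0,0],[0,0,4.4,0,0,0,0],[0,0,4.7,0,0,0,0],[0,0,4.7,0,0,0,0]]'
```

```text
t: 11.25
position: [0.5567, 0.2822, 0.0941]
orientation: [180.0, -0.0, -89.7]
contact_force: [-1.9, -1.1, 4.8]
width: 0.0
```

```bash
python3 -m crank '[[0,0,0.4,0,0,0,0],[0,0,0.7,0,0,0,0],[0,0,0.9,0,0,0,0],[0,0,1,0,0,0,0],[0,0,1,0,0,0,0],[0,0,1,0,0,0,0],[0,0,1,0,0,0,0],[0,0,1,0,0,0,0],[0,0,1,0,0,0,0],[0,0,1,0,0,0,0]]'
python3 -m crank '[[0,0,-3,0,0,0,0],[0,0,-10,0,0,0,0],[0,0,-21,0,0,0,0],[0,0,-34,0,0,0,0],[0,0,-48,0,0,0,0],[0,0,-62,0,0,0,0],[0,0,-75,0,0,0,0],[0,0,-84,0,0,0,0],[0,0,-89,0,0,0,0],[0,0,-90,0,0,0,0]]'
python3 - <<'E'
from h import *
im,d,c=snap('wrist','w4')
P=cv2.projectPoints(np.array([(.556,.285,.083)]),np.array(c['rvec'],float),np.array(c['tvec'],float),np.array(c['intrinsics'],float),np.array([c['k1'],0,0,0.]))[0].ravel(); print(P)
for dx in range(-40,41,10): print([int(1000*pt('w4',P[0]+dx,P[1]+dy)[2]) for dy in (-30,-10,-4,0,4)])
togo([.51,-.347,.182],-90)
E
```

```text
t: 12.25
position: [0.5567, 0.2823, 0.094]
orientation: [180.0, -0.0, -89.7]
contact_force: [-3.5, -0.6, 9.2]
width: 0.0001
t: 13.25
position: [0.557, 0.2823, 0.1835]
orientation: [-179.9, 0.0, -89.7]
contact_force: [-0.1, 0.3, -0.2]
width: 0.0001
[311.44839174 209.4722098 ]
[80, 79, 80, 80, 79]
[79, 80, 79, 79, 79]
[79, 79, 80, 80, 80]
[79, 81, 82, 82, 82]
[79, 81, 82, 82, 82]
[79, 81, 82, 83, 83]
[79, 79, 79, 79, 80]
[79, 80, 80, 79, 80]
[79, 79, 79, 79, 79]
t 13.3 pos [0.5567 0.2823 0.183 ] rpy [-180.     0.   -89.7] F [ 0.   0.5 -0.6] w 0.0001
shift mm [629.   50.1   0.9] tool z turn 0.3
```

The pump key is now about 82–83 mm high, so it is fully down. Next is the recorder, in two calls.

```bash
python3 -m crank '[[12,4,0,0,0,0,0],[38,12,0,0,0,0,0],[72,22,0,0,0,0,0],[110,32,0,0,0,0,0],[150,40,0,0,0,0,0],[190,46,0,0,0,0,0],[230,50,0,0,0,0,0],[270,50,0,0,0,0,0],[302,50,0,0,0,0,0],[316,50,0,0,0,0,0]]'
python3 -m crank '[[12,0,0,0,0,0,0],[38,0,0,0,0,0,0],[72,0,0,0,0,0,0],[110,0,0,0,0,0,0],[150,0,0,0,0,0,0],[190,0,2,0,0,0,0],[230,0,6,0,0,0,0],[270,0,12,0,0,0,0],[301,0,18,0,0,0,0],[314,0,20,0,0,0,0]]'
python3 - <<'E'
from h import *
snap('wrist','w5'); togo([.51,-.347,.12])
E
```

```text
t: 14.3
position: [0.5071, -0.0369, 0.1818]
orientation: [179.9, -0.0, -89.9]
contact_force: [0.4, 0.3, 0.1]
width: -0.0003
t: 15.3
position: [0.5096, -0.3498, 0.1614]
orientation: [179.9, 0.0, -89.8]
contact_force: [0.8, 0.1, -0.7]
width: -0.0001
t 15.35 pos [ 0.5096 -0.3505  0.1614] rpy [179.9  -0.  -89.8] F [ 0.7 -1.5 -0.2] w 0.0001
shift mm [-3.5 -0.5 41.4] tool z turn None
```

View pics/w5.png

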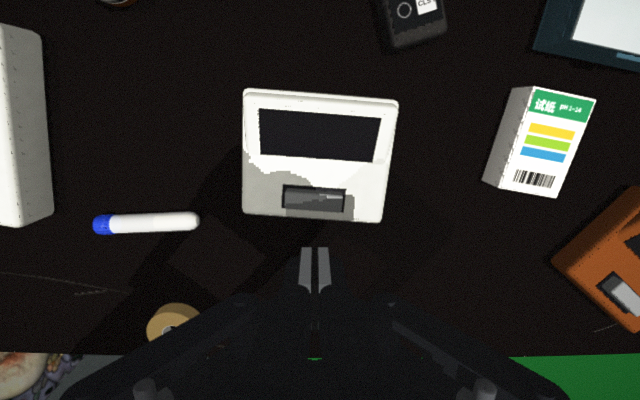

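The recorder key spans about (283–345, 186–213), so its centre is near (314,199).

Run:
```python
from h import *
p=pt('w5',314,199,.045);print(p,pt('w5',314,199)); togo([p[0],p[1],.064])
```

```text
[ 0.51232928 -0.34910965  0.045     ] [ 0.5122823  -0.3491096   0.04484494]
t 15.35 pos [ 0.5096 -0.3505  0.1614] rpy [179.9  -0.  -89.8] F [ 0.7 -1.5 -0.2] w 0.0001
shift mm [-1.4 -2.9 97.4] tool z turn None
```

```bash
python3 -m crank '[[0,-1,6,0,0,0,0],[0,-2,19,0,0,0,0],[-1,-2.5,35,0,0,0,0],[-1,-2.5,52,0,0,0,0],[-1,-2.5,68,0,0,0,0],[-1,-2.5,81,0,0,0,0],[-1,-2.5,90,0,0,0,0],[-1,-2.5,95,0,0,0,0],[-1,-2.5,98,0,0,0,0],[-1,-2.5,98,0,0,0,0]]'
python3 -m crank '[[0,0,1.5,0,0,0,0],[0,0,3,0,0,0,0],[0,0,4.5,0,0,0,0],[0,0,6,0,0,0,0],[0,0,7.5,0,0,0,0],[0,0,9,0,0,0,0],[0,0,10.5,0,0,0,0],[0,0,12,0,0,0,0],[0,0,13,0,0,0,0],[0,0,13,0,0,0,0]]'
```

```text
t: 16.35
position: [0.5126, -0.3472, 0.0646]
orientation: [-180.0, -0.0, -89.7]
contact_force: [0.2, -0.1, 0.1]
width: -0.0003
t: 17.35
position: [0.5125, -0.347, 0.0515]
orientation: [-180.0, -0.0, -89.7]
contact_force: [-0.1, 0.2, 2.4]
width: 0.0
```

```bash
python3 -m crank '[[0,0,0.8,0,0,0,0],[0,0,1.6,0,0,0,0],[0,0,2.4,0,0,0,0],[0,0,3.2,0,0,0,0],[0,0,4,0,0,0,0],[0,0,4.6,0,0,0,0],[0,0,5.2,0,0,0,0],[0,0,5.7,0,0,0,0],[0,0,6.2,0,0,0,0],[0,0,6.2,0,0,0,0]]'
```

```text
t: 18.35
position: [0.5126, -0.3471, 0.0461]
orientation: [180.0, 0.0, -89.7]
contact_force: [-1.4, 1.8, 6.4]
width: 0.0003
```

The recorder key has bottomed. I'll retract clear and check.

```bash
python3 -m crank '[[0,0,-3,0,0,0,0],[0,0,-10,0,0,0,0],[0,0,-22,0,0,0,0],[0,0,-38,0,0,0,0],[0,0,-56,0,0,0,0],[0,0,-74,0,0,0,0],[0,0,-92,0,0,0,0],[0,0,-106,0,0,0,0],[0,0,-113,0,0,0,0],[0,0,-115,0,0,0,0]]'
python3 - <<'E'
from h import *
im,d,c=snap('wrist','w6')
P=cv2.projectPoints(np.array([(.512,-.349,.035)]),np.array(c['rvec'],float),np.array(c['tvec'],float),np.array(c['intrinsics'],float),np.array([c['k1'],0,0,0.]))[0].ravel(); print(P)
for dx in range(-50,51,10): print([int(1000*pt('w6',P[0]+dx,P[1]+dy)[2]) for dy in (-20,-10,-4,0,4)])
togo([.40,-.48,.24])
E
```

```text
t: 19.35
position: [0.5132, -0.3476, 0.1621]
orientation: [-179.9, -0.1, -89.7]
contact_force: [0.6, 0.3, 1.5]
width: 0.0
[316.01331975 200.14409344]
[32, 31, 31, 31, 31]
[31, 31, 31, 31, 31]
[31, 32, 32, 32, 32]
[32, 32, 34, 34, 34]
[31, 32, 34, 34, 34]
[32, 32, 34, 35, 35]
[31, 32, 34, 34, 34]
[31, 31, 33, 34, 34]
[31, 32, 32, 32, 32]
[32, 32, 31, 31, 32]
[31, 31, 31, 31, 31]
t 19.4 pos [ 0.5128 -0.3473  0.1614] rpy [-1.799e+02 -1.000e-01 -8.970e+01] F [ 0.1  0.2 -0.5] w -0.0001
shift mm [132.2 113.5 -78.6] tool z turn None
```

The recorder key is at 34–35 mm, so it is fully down. I'll back off to the right and compare top views before and after.

```bash
python3 -m crank '[[6,5,-4,0,0,0,0],[20,17,-12,0,0,0,0],[36,31,-22,0,0,0,0],[54,47,-32,0,0,0,0],[74,64,-44,0,0,0,0],[94,81,-56,0,0,0,0],[112,97,-67,0,0,0,0],[125,108,-75,0,0,0,0],[131,113,-79,0,0,0,0],[131,113,-79,0,0,0,0]]'
python3 - <<'E'
from h import *
snap('top','t2'); togo([.4,-.48,.24])
a,b=[cv2.imread(f'pics/{n}.png')[100:270,60:460] for n in('t1','t2')]
cv2.imwrite('pics/cmp.png',cv2.resize(np.vstack([b,cv2.absdiff(a,b)]),None,fx=1.7,fy=1.7))
E
```

```text
t: 20.4
position: [0.3997, -0.4794, 0.2396]
orientation: [-180.0, -0.0, -89.8]
contact_force: [0.3, -0.1, 0.3]
width: 0.0004
t 20.45 pos [ 0.4002 -0.4785  0.2389] rpy [-1.80e+02  1.00e-01 -8.97e+01] F [-0.4  0.4 -0.8] w 0.0003
shift mm [ 1.5  0.2 -1.1] tool z turn None
```

View pics/cmp.png

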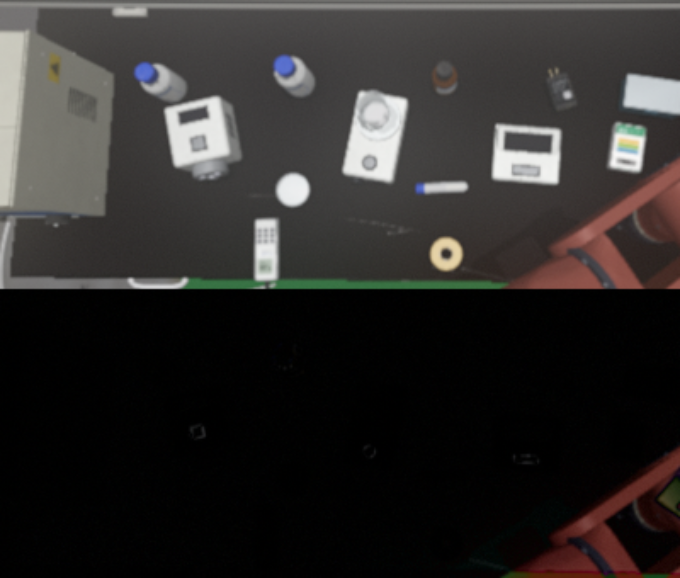

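Apart from the arm, the two top views differ only in the three keys, plus a very faint trace at one tall bottle in the upper left. Units, beaker and bystanders have not moved. Handing in.

```bash
python3 -c "
from bench import order
print(order.finish_job())"
```

```text
the job is handed in; nothing more can be done
None
```

I pressed the stirrer, pump and recorder keys fully down in that order with the closed fingertips. I handed the job in at about 20.5 s of the 53 s allowed; the hand-in reports no verdict.

- **Keys:** wrist-camera depth after each press put the key tops at about 51, 82–83 and 34–35 mm. Fully down is 51, 83 and 35 mm.
- **Force:** the highest reading at the end of any move was about 10 N, against the 40 N limit. I did not log force during the moves.
- **Scene:** comparing the top views before and after, only the three keys and the arm changed. There was one very faint trace at one of the tall bottles, under a pixel. I took it as noise, since the arm never came near the bottle and felt no contact there.
- **Final position:** the gripper ended clear of everything at (0.40, -0.48, 0.24), with no contact force beyond sensor noise.
- **Disagreement:** the wrist camera put the keys 3–5 mm farther forward in x than the top camera did. I followed the wrist camera (1–2 mm short of it for the stirrer), and the presses landed within about 3 mm of the key centres.

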